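Shut the gift box and hold the stamp on its label

TASK

The wooden gift box is packed with stones: first shut its lid fully, then pick up the spring-foot hand stamp by its wooden handle and press it upright on the paper label on the lid, centred on the label and with the stamp's long side along the label's long side. Press lightly, so that the spring foot goes about half way in, not to its stop, and finish like that: keep holding the stamp pressed on the label, do not let go. Leave the stapler, the tape dispenser and the ink pad where they are.

Things in the scene. Friction and masses are not known exactly. Their poses are not given: they have to be found in the camera images.
- gift_box: Open-topped light wooden box with three compartments, each holding a stone; 120 (x) x 160 (y) x 45 mm high without lid. Fixed to the counter (does not slide), but its place and yaw vary. Origin: centre of its underside. x points from the front (lip side) to the hinge side, z up. With the lid shut the top of the lid is 52 mm above the counter.
- gift_lid (a joint): Hinge of the lid, rad: 0 = fully shut, grows as it opens (1.4 = limit). The lid is a 7 mm wooden board, 122 x 162 mm, about 100 g, hinged on the box's far (+x) top rim; a thumb lip 36 mm wide sticks out 8 mm beyond its front edge. It starts 0.6 to 1.1 rad open, so that it leans over the box with its outer face up and away from the robot. The hinge is stiff: the lid stays where it is left and neither falls nor springs back; about 1 N down on its front edge moves it.
- gift_lid_hinge (a point): A point on the hinge line, in the middle of the box's far top edge (45 mm above the counter, at x = +60 mm in the box's frame). The hinge line runs along the box's y.
- lid_front_edge (a point): Middle of the lid's front edge, on its outer (upper) face, 120 mm from the hinge line. Axes turn with the lid; z is the outward normal of its outer face.
- lid_label (a point): Centre of the white paper label on the lid's outer face, in the middle of the lid, 60 mm from the hinge line. The label is 40 mm (x) x 66 mm (y, its long side, parallel to the hinge line), flat, with a thin grey line frame 34 x 60 mm. Axes turn with the lid; z is the outward normal, which points up when the lid is shut.
- stamp: Loose hand stamp standing upright on the counter on its foot, 88 mm tall, 0.09 to 0.14 kg in all. Origin: centre of the foot's underside while the foot is fully out; z up, y along its long side. From below: foot plate 28 x 50 mm, a gap of 13 mm with two guide pins and springs, black housing 30 (x) x 54 (y) mm from z = 19 to 41 mm, wooden handle 24 (x) x 36 (y) mm from z = 41 to 88 mm. Take it across the 24 mm width of the handle (along x), from above.
- stamp_grip (a point): Middle of the wooden handle, 66 mm above the stamp's underside; axes as the stamp's.
- stamp_face (a point): Centre of the stamp foot's underside (rubber face 26 x 48 mm), which is pressed on the label; it moves up into the stamp with the foot.
- stamp_foot (a joint): How far the foot is pushed up into the stamp, m: 0 = fully out (sprung), 0.010 = against its stop. Spring: about 2 N to start it, 0.4 N more per mm, so 4 N at 5 mm and 6 N at the stop. The stamp's own weight does not push it in.
- stapler: Desk stapler, 135 x 36 x 42 mm, loose bystander. Origin: centre of its underside.
- tape_dispenser: Tape dispenser, 48 x 153 x 88 mm, loose bystander. Origin: centre of its underside.
- ink_pad: Closed ink pad tin, 72 x 112 x 16 mm, loose bystander. Origin: centre of its underside.
Not all that is in view belongs to the job. What is shaped like the stamp but orange, pink or purple is not meant.

How it is judged:
By the outcome, as a careful person would: the job done as asked, in the order asked, and still so for the second after the job is handed in, while the arm keeps its last pose, push and grip.
It also fails if it takes over 54 s, if anything falls off the work surface, if the arm or the gripper's body presses on something with over 40 N, if the wrist force passes 120 N, or if a joint passes its speed limit or range.

ROBOT

A 6-joint arm with a two-finger parallel gripper is mounted at the origin on a cart in front of the work surface, level with it; the furniture and walls round the work are solid. World frame = base frame: x ahead of the robot, y to its left, z up, the work surface at z = 0. Lengths are in m, angles in degrees, forces in N, time in s.
With the tool pointing down it reaches from about 0.275 to 0.85 m from the base axis. Payload 19 kg.
Tool frame: the origin (TCP) lies at the very end of the fingers, on their centre line; the grasp point (between the pads) lies 19 mm behind it; z points along the fingers, y is the direction in which the jaws open and shut (so a half turn about z gives the same grasp; the last joint's range is limited). The gripper opens to 85 mm and grips with 20 to 120 N. Pads are 22 mm wide; open, the fingers measure 114 mm over their backs; the gripper's body (76 mm by 85 mm) begins 54 mm behind the grasp point. The pads swing forward as they close: fully open they stand 13 mm farther back than shut.
Start: joints at [-72.135, 8.623, 82.357, -0, 89.026, -7.678], TCP at [0.248, -0.519, 0.231] pointing down, gripper open.
Joint ranges: [-160.23, 160.23], [-39.13, 120.54], [6.94, 153.29], [-79.49, 259.48], [9.18, 160.14], [-161.06, 161.06]. Speed limits (degrees/s): [108.29, 108.29, 127.2, 172.46, 172.46, 172.46].

INTERFACE

Orientations are given as [roll, pitch, yaw] about the fixed x, y, z axes, in that order (R = Rz(yaw) Ry(pitch) Rx(roll)).
In Python, from station import readout, vision, arm gives the robot as it stands. The module is installed in compiled form; this text tells all that it offers.
- The arm moves only by the tool jog_arm, never from a script. Its argument "commands" is a list that holds one entry, the list of rows, each a list of 7 numbers: the turn, a rotation vector about the tool's x, y, z in degrees, then the shift along the tool's x, y, z in mm, then the opening in per cent of the stroke, from 0 (shut) to 100 (fully open). A call has 1 to 5 rows; each row is the pose to reach, as a shift and turn from the pose commanded when the call began, along the tool's axes at that moment; what a row does not reach only later rows make up. A row lasts 1/8 s, in which the tool goes at most 62.5 mm and 10.7 degrees, less where a joint would pass 70% of its speed; a pose out of reach is approached as far as the arm can. A call with a gripper value outside its range is refused whole. The fingers move at their own pace and stop on an object; "squeeze" is the grip in N (left out, the last holds). Time passes only in rows, so rows that repeat a pose let the fingers close. It gives the time, the measured TCP pose, the force and the opening at its end, in the units of the state.
- readout.state(): the state, without advancing time (a new reading comes with each control period).
- vision.camera(name): name is "side" or "top"; returns the picture (420x560x3 uint8, red, green, blue); there is no depth.
- vision.calibration(name): a dict with "mtx" (3x3 intrinsics, pixels), "cam_to_world" (4x4, takes a point from camera to world coordinates). Camera axes: x right, y down, z forward; pixel columns grow to the right and rows downward; lengths in m; the calibration is good to about 2 mm. A picture is of the moment at which its call begins. calibration takes no time and is no camera call.
- arm.hand_in(): hands the job in, once; it reports no verdict.
The state is a dict: "time_s": time; "joints": joint angles; "qd": joint speeds; "joint_torque": joint torques, N m; "tcp_pos": TCP position; "eef_rot": TCP orientation; "contact_force": force on the tool from outside, world axes, zero at the start; "wrist_torque": the same for the moment, N m; "opening": opening from 0.0 (shut) to 1.0 (fully open).
Only numpy, scipy, OpenCV 4.12 (cv2) and the standard library are available. Lean on these libraries where they do the work, as an engineer would, in place of code of your own. Each camera call takes 0.05 s, during which the arm holds its last target. There are 200 camera calls.

## Working session

There is one attempt and no reset: what is moved stays moved. The work goes in short steps, Python scripts to look and compute and a tool call to move; the robot and the scene stay as the last step left them, time stands still between calls to the robot, and variables do not carry over. Pictures are saved under pics/ and viewed, about 8 in all and at most 12, crops included, and the job is handed in when it is done.

Besides the shell and the picture viewer there is one more tool, called after "Emit:" as name(argument=value, ...) on one line, values as JSON. jog_arm: Moves the arm, as the interface text tells. Its arguments: {"type":"object","properties":{"commands":{"type":"array","items":{"type":"array","items":{"type":"array","items":{"type":"number"}}}},"squeeze":{"type":"number"}},"required":["commands"]}

```bash
mkdir -p pics; cat > h.py <<'E'
import numpy as np, cv2
from station import readout, vision, arm
from scipy.spatial.transform import Rotation as R
def snap(n,f):
    im=vision.camera(n); cv2.imwrite(f,im[:,:,::-1]); return im
def ray(n,u,v,z):
    c=vision.calibration(n);T=np.array(c["cam_to_world"]);K=np.array(c["mtx"])
    d=T[:3,:3]@np.linalg.inv(K)@[u,v,1];o=T[:3,3]
    return o+d*(z-o[2])/d[2]
def proj(n,p):
    c=vision.calibration(n);T=np.array(c["cam_to_world"]);K=np.array(c["mtx"])
    q=K@(T[:3,:3].T@(np.array(p)-T[:3,3]));return q[:2]/q[2]
E
python3 - <<'E'
from h import *
a=snap("top","pics/top0.png");b=snap("side","pics/side0.png")
print(readout.state())
for n in("top","side"):
    c=vision.calibration(n);print(n,np.round(c["mtx"],1).tolist(),np.round(c["cam_to_world"],3).tolist())
E
```

```text
{'time_s': 0.1, 'joints': array([-7.21356497e+01,  8.64764963e+00,  8.23858075e+01,  8.13147965e-04,
        8.90272845e+01, -7.67999223e+00]), 'qd': array([-0.01720006, -0.12796771, -0.09404341, -0.00481462,  0.00265446,
       -0.04908903]), 'joint_torque': array([ 5.21593000e-03, -7.14383054e+01, -5.71791101e+01,  1.28106817e-04,
        7.21969162e-03,  1.68296569e-04]), 'tcp_pos': array([ 0.24784647, -0.51861314,  0.23077082]), 'eef_rot': array([-1.79939912e+02, -8.92324016e-03,  2.55443236e+01]), 'contact_force': array([0.36803714, 0.02969335, 0.62040283]), 'wrist_torque': array([0.02772777, 0.00589136, 0.02699749]), 'opening': 1.0009102136407797}
top [[399.2, 0.0, 278.9], [0.0, 399.2, 211.4], [0.0, 0.0, 1.0]] [[0.031, -0.997, 0.068, 0.522], [-0.999, -0.033, -0.034, 0.099], [0.036, -0.067, -0.997, 0.938], [0.0, 0.0, 0.0, 1.0]]
side [[408.4, 0.0, 286.3], [0.0, 408.4, 212.7], [0.0, 0.0, 1.0]] [[0.974, -0.11, 0.2, 0.408], [-0.228, -0.475, 0.85, -0.667], [0.002, -0.873, -0.488, 0.496], [0.0, 0.0, 0.0, 1.0]]
```

View pics/top0.png

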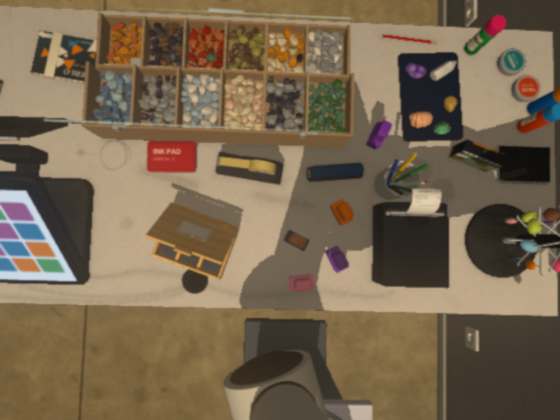

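View pics/side0.png

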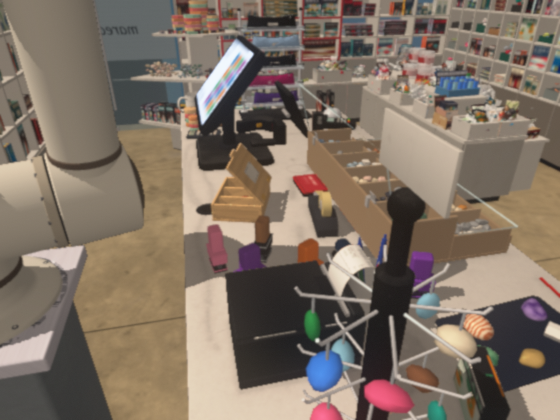

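The top view shows the box at about (190,240), with its lid open and hinge side up-right. The real (brown wood) stamp is at (297,240), and orange, purple and pink decoys stand near it. In the side view the stamp is at (263,230). Next I'll enlarge both.

```bash
python3 - <<'E'
import cv2
a=cv2.imread("pics/top0.png")[175:295,140:320];b=cv2.imread("pics/side0.png")[140:280,190:330]
cv2.imwrite("pics/c1.png",cv2.resize(a,None,fx=4.4,fy=4.4,interpolation=2))
cv2.imwrite("pics/c2.png",cv2.resize(b,None,fx=4.2,fy=4.2,interpolation=2))
E
```

```text
(no output)
```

View pics/c1.png

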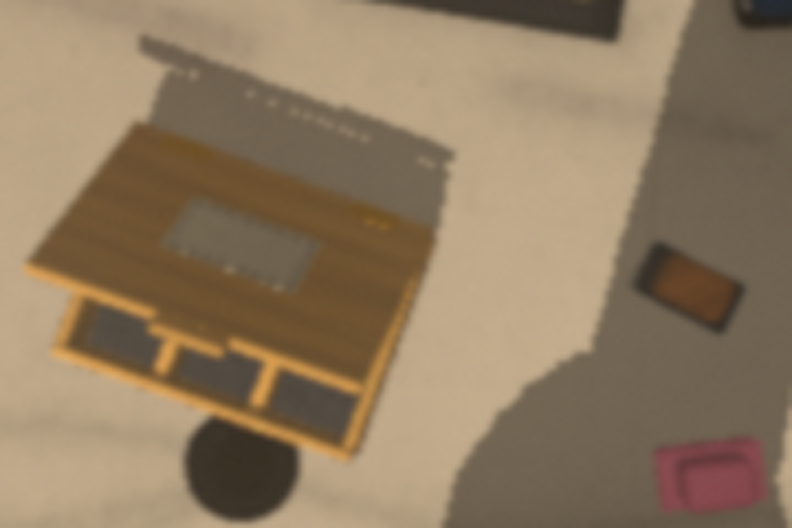

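View pics/c2.png

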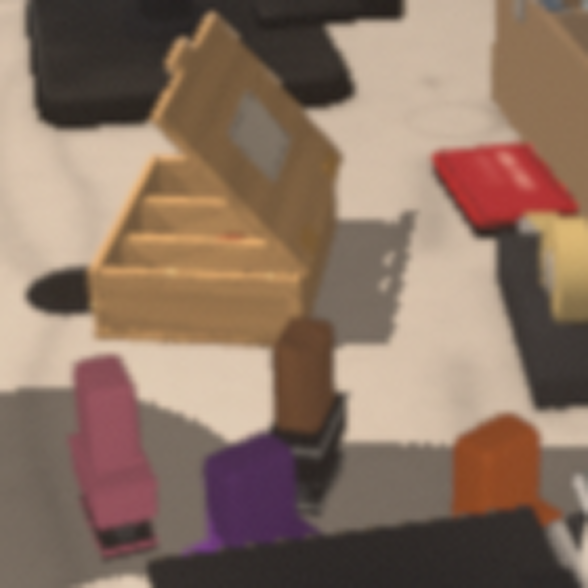

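```bash
cat > m1.py <<'E'
from h import *
f=lambda p,z:ray("top",140+p[0]/4.4,175+p[1]/4.4,z)
FL,FR,RR,RL=f((55,350),.045),f((350,455),.045),f((433,235),.045),f((137,125),.045)
print("box",*[np.round(p[:2],4) for p in(FL,FR,RR,RL)])
print("dims",np.linalg.norm(FL-FR),np.linalg.norm(RR-RL),np.linalg.norm(FR-RR),np.linalg.norm(FL-RL))
for d in(FL-FR,RL-RR):print("yaw y-axis-90",np.degrees(np.arctan2(d[1],d[0]))-90)
print("centre",(FL+FR+RR+RL)/4)
H=[f(p,.041) for p in((660,242),(745,287),(725,330),(635,285))]
print("stamp housing",*[np.round(p[:2],4) for p in H],"c",np.mean(H,0),[np.linalg.norm(H[i]-H[(i+1)%4]) for i in range(4)])
for d in(H[0]-H[1],H[3]-H[2]):print("yaw",np.degrees(np.arctan2(d[1],d[0]))-90)
print("handle top c",f((698,287),.088))
# side: handle top centre
print("side handle top",ray("side",190+304/4.2,140+330/4.2,.088), "pink",f((718,478),.08))
E
python3 m1.py
```

```text
box [0.479  0.3438] [0.4309 0.1948] [0.5424 0.1575] [0.5932 0.3087]
dims 0.15655358133657177 0.159514996592663 0.11757172418314178 0.11953602882699046
yaw y-axis-90 -17.878737052630242
yaw y-axis-90 -18.58293508051497
centre [0.51138106 0.25119067 0.045     ]
stamp housing [0.5426 0.042 ] [ 0.521  -0.0022] [0.4988 0.0075] [0.5203 0.0541] c [0.52064373 0.02537705 0.041     ] [np.float64(0.04915302911755167), np.float64(0.0241956960203913), np.float64(0.05132344941377669), np.float64(0.025386833681679905)]
yaw -26.07096915514058
yaw -24.74176766786755
handle top c [0.52032892 0.02595244 0.088     ]
side handle top [0.52288239 0.02999542 0.088     ] pink [0.42824614 0.01302317 0.08      ]
```

```bash
cat >> h.py <<'E'
def box(p,c=(.5114,.2512),yaw=-18.2):
    return R.from_euler('z',yaw,degrees=True).apply(p)+[c[0],c[1],0]
def lid(th,r,y,n=.007):
    return box([.06-r*np.cos(th)+n*np.sin(th), y, .045+r*np.sin(th)+n*np.cos(th)])
def move(target,yaw):  # tool-frame turn/shift to TCP target
    s=readout.state();A=R.from_euler('xyz',s['eef_rot'],degrees=True);B=R.from_euler('xyz',[180,0,yaw],degrees=True)
    return np.round((A.inv()*B).as_rotvec(degrees=True),2),np.round(A.inv().apply(np.array(target)-s['tcp_pos'])*1000,1)
E
python3 - <<'E'
from h import *
for th in(.6,.7,.8,.9,1.,1.1):
    print(th,*[np.round((proj("top",lid(th,.12,y))-[140,175])*4.4) for y in(.081,-.081)],np.round((proj("top",lid(th,.06,0))-[140,175])*4.4),
     *[np.round((proj("side",lid(th,.12,y))-[190,140])*4.2) for y in(.081,-.081)])
print("hinge",box([.06,0,.045]))
for r in (.08,.09,.1): print(r,box([.06-r,0,.2]),move(box([.06-r,0,.25]),64.5))
E
```

```text
0.6 [ 23. 303.] [355. 424.] [241. 263.] [182.  46.] [121. 154.]
0.7 [ 24. 288.] [359. 409.] [242. 255.] [194.  33.] [134. 139.]
0.8 [ 25. 269.] [364. 392.] [244. 246.] [207.  20.] [149. 125.]
0.9 [ 28. 249.] [369. 373.] [247. 236.] [221.   9.] [166. 112.]
1.0 [ 32. 228.] [376. 352.] [250. 225.] [238.  -1.] [184. 102.]
1.1 [ 38. 204.] [383. 330.] [253. 214.] [255.  -9.] [204.  93.]
hinge [0.56839832 0.2324599  0.045     ]
0.08 [0.49240056 0.2574467  0.2       ] (array([-5.000e-02, -3.000e-02, -3.896e+01]), array([ 555.3, -594.8,  -18.5]))
0.09 [0.48290084 0.26057005 0.2       ] (array([-5.000e-02, -3.000e-02, -3.896e+01]), array([ 548.1, -601.7,  -18.5]))
0.1 [0.47340112 0.2636934  0.2       ] (array([-5.000e-02, -3.000e-02, -3.896e+01]), array([ 540.8, -608.6,  -18.5]))
```

Emit:
jog_arm(commands=[[[0,0,0,0,0,-60,0],[0,0,-10,140,-147,-65,0],[0,0,-20,281,-294,-65,0],[0,0,-30,281,-294,-65,0],[0,0,-39,281,-294,-65,0]]])

```text
time_s: 0.72
tcp_pos: [0.3259, -0.2793, 0.2945]
eef_rot: [-180.0, -0.0, 64.8]
contact_force: [0.8, -0.5, -0.1]
opening: -0.001
```

```bash
python3 - <<'E'
from h import *
s=readout.state();print(s['time_s'],s['tcp_pos'],s['eef_rot'],s['opening'],s['contact_force'])
print(move(box([-.01,0,.25]),64.5))
E
```

```text
0.725 [ 0.32586802 -0.27931024  0.29450111] [-1.79991782e+02 -1.58804937e-02  6.48218854e+01] -0.0013039699073699484 [ 0.77013536 -0.45153027 -0.06193448]
(array([-0.01, -0.02,  0.32]), array([557.8, -67.7,  44.7]))
```

Emit:
jog_arm(commands=[[[0,0,0,300,-36,0,0],[0,0,0,300,-36,0,0],[0,0,0,558,-68,0,0],[0,0,0,558,-68,0,0],[0,0,0,558,-68,0,0]]])

```text
time_s: 1.35
tcp_pos: [0.4252, 0.0172, 0.2947]
eef_rot: [180.0, -0.0, 64.5]
contact_force: [0.1, -0.9, 1.0]
opening: 0.003
```

Emit:
jog_arm(commands=[[[0,0,0,0,0,0,0],[0,0,0,0,0,0,0]]])

```text
time_s: 1.6
tcp_pos: [0.4249, 0.015, 0.2945]
eef_rot: [-180.0, 0.0, 64.6]
contact_force: [0.8, 1.1, 0.3]
opening: -0.001
```

```bash
python3 - <<'E'
from h import *
s=readout.state();print(s['time_s'],s['tcp_pos'],s['eef_rot'],s['opening'],s['contact_force'])
print(move(box([-.01,0,.15]),71.8))
E
```

```text
1.6 [0.42494171 0.01498403 0.29448839] [-1.79968200e+02  2.41181009e-02  6.45998864e+01] -0.001177170637832193 [0.77884858 1.06307397 0.33802344]
(array([-0.03,  0.02, -7.2 ]), array([249.3, -33.1, 144.4]))
```

Emit:
jog_arm(commands=[[[0,0,-7.2,249,-33,40,0],[0,0,-7.2,249,-33,40,0],[0,0,-7.2,249,-33,40,0],[0,0,-7.2,249,-33,40,0],[0,0,-7.2,249,-33,40,0]]])

```text
time_s: 2.22
tcp_pos: [0.5031, 0.255, 0.253]
eef_rot: [-179.9, 0.1, 71.8]
contact_force: [-0.5, -1.6, -0.3]
opening: 0.002
```

Emit:
jog_arm(commands=[[[0,0,0,0,0,60,0],[0,0,0,0,0,90,0],[0,0,0,0,0,104,0],[0,0,0,0,0,104,0]]])

```text
time_s: 2.72
tcp_pos: [0.5027, 0.2528, 0.151]
eef_rot: [-180.0, 0.0, 71.6]
contact_force: [0.7, 0.3, 0.5]
opening: -0.001
```

```bash
python3 - <<'E'
from h import *
s=readout.state();print(s['time_s'],s['tcp_pos'],s['eef_rot'],s['opening'],s['contact_force'])
print(move(box([-.01,0,.15]),71.8),move(box([-.04,0,.052]),71.8))
E
```

```text
2.725 [0.50272041 0.2528144  0.15099342] [-1.79986869e+02  1.06546506e-02  7.16438918e+01] -0.001062094055756373 [0.73220544 0.2828553  0.49187169]
(array([-0.01,  0.01, -0.16]), array([ 1.2, -1.3,  1. ])) (array([-0.01,  0.01, -0.16]), array([  1.1, -31.2,  99. ]))
```

Emit:
jog_arm(commands=[[[0,0,0,0,-3,15,0],[0,0,0,0,-6,30,0],[0,0,0,0,-12,45,0],[0,0,0,0,-18,60,0],[0,0,0,0,-24,72,0]]])

```text
time_s: 3.35
tcp_pos: [0.4789, 0.2617, 0.0776]
eef_rot: [-180.0, 0.0, 71.8]
contact_force: [-0.4, 0.2, 1.0]
opening: -0.001
```

Emit:
jog_arm(commands=[[[0,0,0,0,-3,10,0],[0,0,0,0,-5,20,0],[0,0,0,0,-6,25,0],[0,0,0,0,-6,26,0]]])

```text
time_s: 3.85
tcp_pos: [0.4739, 0.2634, 0.0525]
eef_rot: [-180.0, 0.0, 71.7]
contact_force: [-0.3, -0.3, 0.1]
opening: -0.004
```

Emit:
jog_arm(commands=[[[0,0,0,0,0,1,0],[0,0,0,0,0,1.5,0],[0,0,0,0,0,1.5,0]]])

```text
time_s: 4.22
tcp_pos: [0.4741, 0.2635, 0.0519]
eef_rot: [180.0, -0.0, 71.7]
contact_force: [-2.4, -0.4, 6.8]
opening: 0.005
```

```bash
python3 - <<'E'
from h import *
s=readout.state();print(s['time_s'],s['tcp_pos'],s['contact_force'])
a=snap("top","pics/t1.png");b=snap("side","pics/s1.png")
a=cv2.resize(a[175:295,120:260],(560,480),interpolation=2);b=cv2.resize(b[140:260,190:290],(240,288),interpolation=2)
o=np.zeros((480,800,3),np.uint8);o[:,:560]=a;o[:288,560:]=b
cv2.imwrite("pics/c3.png",o[:,:,::-1])
E
```

```text
4.225 [0.47413764 0.26354376 0.0519428 ] [-2.35433792 -0.39499174  6.84015025]
```

View pics/c3.png

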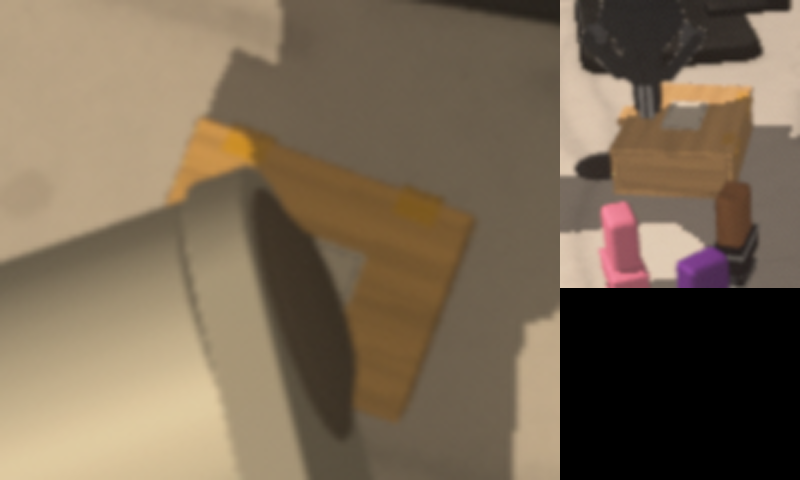

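Emit:
jog_arm(commands=[[[0,0,0,0,0,-60,0],[0,0,0,0,0,-110,30],[0,0,0,0,0,-118,60],[0,0,0,0,0,-118,60]]])

```text
time_s: 4.82
tcp_pos: [0.4739, 0.2635, 0.1694]
eef_rot: [180.0, -0.0, 71.7]
contact_force: [0.2, -0.5, -0.3]
opening: 0.602
```

```bash
python3 - <<'E'
from h import *
print(move([.521,.026,.17],64.5))
E
```

```text
(array([ 0.03, -0.03,  7.24]), array([-210.8,  119.1,   -0.7]))
```

Emit:
jog_arm(commands=[[[0,0,7.2,-211,119,0,60],[0,0,7.2,-211,119,0,60],[0,0,7.2,-211,119,0,60],[0,0,7.2,-211,119,0,60],[0,0,7.2,-211,119,0,60]]])

```text
time_s: 5.45
tcp_pos: [0.5206, 0.0226, 0.1674]
eef_rot: [-179.9, 0.1, 64.3]
contact_force: [-0.4, 0.4, -0.1]
opening: 0.601
```

Emit:
jog_arm(commands=[[[0,0,0,0,0,0,60]]])

```text
time_s: 5.58
tcp_pos: [0.5203, 0.0259, 0.168]
eef_rot: [-179.9, 0.0, 64.5]
contact_force: [0.0, 0.7, -0.1]
opening: 0.602
```

```bash
python3 - <<'E'
from h import *
s=readout.state();print(s['time_s'],s['tcp_pos'],s['eef_rot'],s['opening'])
a=snap("top","pics/t2.png");b=snap("side","pics/s2.png")
a=cv2.resize(a[195:285,130:260],(780,540),interpolation=2)
b=cv2.resize(b[180:280,190:320],(780,600),interpolation=2)
cv2.imwrite("pics/c4.png",a[:,:,::-1]);cv2.imwrite("pics/c5.png",b[:,:,::-1])
E
```

```text
5.575 [0.52028218 0.02591416 0.16795409] [-1.79879984e+02  2.14828978e-02  6.45019965e+01] 0.6019733182062552
```

View pics/c4.png

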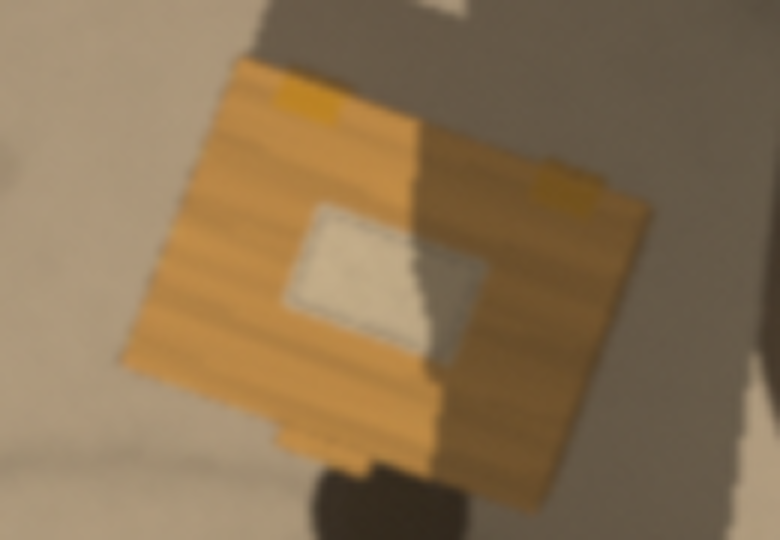

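View pics/c5.png

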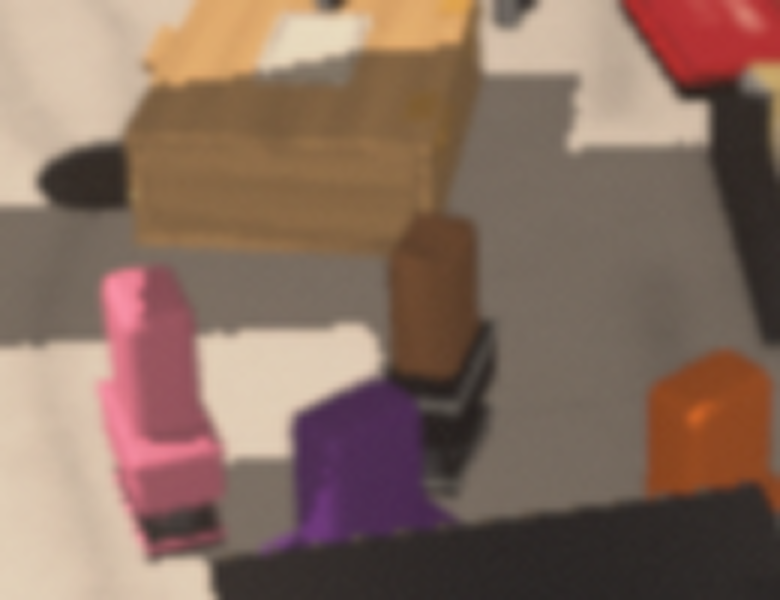

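Lid is flat and shut. Label corners in the top crop are (320,203), (490,262), (453,367) and (285,302). In the side crop the stamp handle's top is near (433,238), and both fingertips show at the upper edge at (330,0) and (510,10).

```bash
python3 - <<'E'
from h import *
f=lambda p,z=.052:ray("top",130+p[0]/6,195+p[1]/6,z)
for C in([(320,203),(490,262),(453,367),(285,302)],[(240,58),(650,207),(540,512),(120,360)]):
    P=[f(p) for p in C];print(np.mean(P,0),[round(np.linalg.norm(P[i]-P[(i+1)%4]),4) for i in range(4)],[round(np.degrees(np.arctan2(*(d[1::-1])))-90,1) for d in(P[0]-P[1],P[3]-P[2])],[round(np.degrees(np.arctan2(*(d[1::-1]))),1) for d in(P[1]-P[2],P[0]-P[3])])
print("tcp in side crop",(proj("side",readout.state()['tcp_pos'])-[190,180])*6)
for c in((.521,.026),):
  print("stamp top proj side",(proj("side",[*c,.088])-[190,180])*6)
  for x,y in((-.012,-.018),(-.012,.018),(.012,.018),(.012,-.018)):
    p=R.from_euler('z',-25.5,degrees=True).apply([x,y,.088])+[*c,0];print((proj("side",p)-[190,180])*6, (proj("top",p)-[140,175])*4.4)
print(move([.521,.026,.048],64.5))
E
```

```text
[0.50886018 0.25199393 0.052     ] [np.float64(0.0659), np.float64(0.0405), np.float64(0.0658), np.float64(0.0381)] [np.float64(-17.4), np.float64(-19.4)] [np.float64(-17.0), np.float64(-16.8)]
[0.5088236  0.25165008 0.052     ] [np.float64(0.1603), np.float64(0.1179), np.float64(0.1624), np.float64(0.1179)] [np.float64(-18.2), np.float64(-18.2)] [np.float64(-17.7), np.float64(-18.7)]
tcp in side crop [421.4079232   15.86943887]
stamp top proj side [430.83684073 237.96513394]
[380.59177916 261.1371127 ] [719.75363846 324.83087984]
[410.58966655 207.94111091] [653.58470483 290.64254403]
[479.47897272 215.532393  ] [676.17165752 246.46550016]
[451.98184022 269.32051943] [742.19646144 280.5826491 ]
(array([-0.07,  0.01,  0.11]), array([ -0.4,   1. , 120.5]))
```

Emit:
jog_arm(commands=[[[0,0,0,0,1,40,60],[0,0,0,0,1,80,60],[0,0,0,0,1,110,60],[0,0,0,0,1,119,60],[0,0,0,0,1,119,60]]])

```text
time_s: 6.3
tcp_pos: [0.5217, 0.026, 0.0505]
eef_rot: [-180.0, -0.0, 64.6]
contact_force: [-0.8, -0.6, 0.9]
opening: 0.599
```

Emit:
jog_arm(commands=[[[0,0,0,0,0,0,40],[0,0,0,0,0,0,20],[0,0,0,0,0,0,10],[0,0,0,0,0,0,10],[0,0,0,0,0,0,10]]], squeeze=50)

```text
time_s: 6.92
tcp_pos: [0.5218, 0.0253, 0.0504]
eef_rot: [180.0, -0.0, 64.5]
contact_force: [2.0, 0.8, 1.5]
opening: 0.277
```

Emit:
jog_arm(commands=[[[0,0,0,0,0,0,0],[0,0,0,0,0,-40,0],[0,0,0,0,0,-80,0],[0,0,0,0,0,-80,0]]])

```text
time_s: 7.42
tcp_pos: [0.5227, 0.0253, 0.1329]
eef_rot: [179.8, -0.1, 64.5]
contact_force: [-0.0, -0.6, -1.7]
opening: 0.275
```

```bash
python3 - <<'E'
from h import *
s=readout.state();print(s['time_s'],s['tcp_pos'],s['eef_rot'],s['opening'],s['contact_force'])
print(move([.509,.2515,s['tcp_pos'][2]],71.8))
E
```

```text
7.425 [0.52273536 0.0252578  0.13285112] [ 1.79779291e+02 -8.16613249e-02  6.45422875e+01] 0.27512564310710425 [-0.01161142 -0.57737819 -1.67124452]
(array([ 0.23, -0.07, -7.26]), array([ 1.984e+02, -1.097e+02, -1.000e-01]))
```

Emit:
jog_arm(commands=[[[0,0,-2,40,-22,0,0],[0,0,-4,90,-50,0,0],[0,0,-6,140,-78,0,0],[0,0,-7.2,180,-100,0,0],[0,0,-7.2,198,-110,0,0]]])

```text
time_s: 8.05
tcp_pos: [0.5065, 0.2533, 0.1289]
eef_rot: [-179.9, 0.1, 71.9]
contact_force: [-0.1, -0.2, -0.5]
opening: 0.274
```

Emit:
jog_arm(commands=[[[0,0,0,0,0,0,0],[0,0,0,0,0,15,0],[0,0,0,0,0,15,0],[0,0,0,0,0,15,0]]])

```text
time_s: 8.55
tcp_pos: [0.5076, 0.2507, 0.1151]
eef_rot: [-180.0, 0.0, 71.7]
contact_force: [0.6, 0.9, -0.0]
opening: 0.274
```

```bash
python3 - <<'E'
from h import *
s=readout.state();print(s['time_s'],s['tcp_pos'],s['eef_rot'],s['opening'],s['contact_force'])
print(move([.509,.2515,.11],71.8))
a=snap("top","pics/t3.png");b=snap("side","pics/s3.png")
o=np.zeros((600,800,3),np.uint8)
o[:,:400]=cv2.resize(a[200:290,140:200],(400,600),interpolation=2)
o[:,400:]=cv2.resize(b[150:210,220:260],(400,600),interpolation=2)
cv2.imwrite("pics/c6.png",o[:,:,::-1])
E
```

```text
8.55 [0.50756133 0.25065488 0.11508945] [-1.79979794e+02  1.30162863e-02  7.16770039e+01] 0.27441328699626794 [ 0.55672369  0.85502    -0.01851716]
(array([-0.02,  0.01, -0.12]), array([1.3, 1.1, 5.1]))
```

View pics/c6.png

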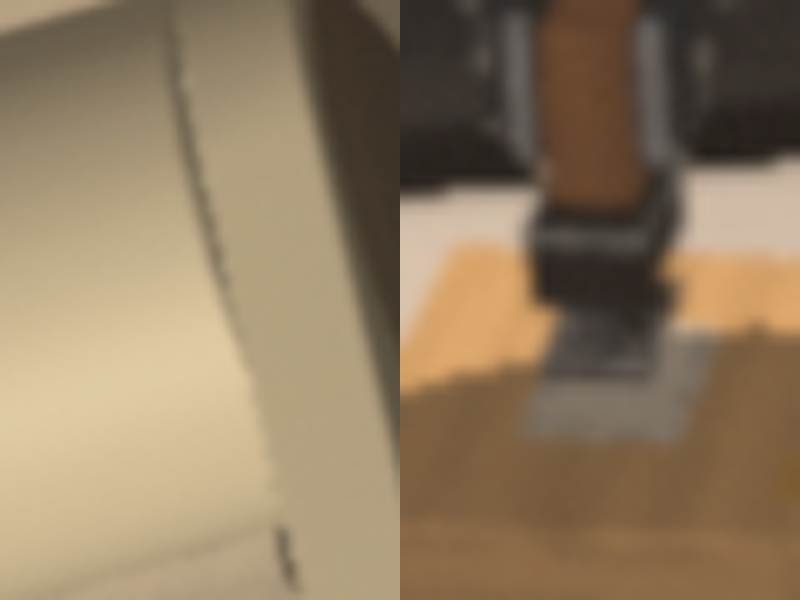

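```bash
python3 - <<'E'
from h import *
px=lambda p:(220+(p[0]-400)/10,150+p[1]/10)
Z=.0647
t=readout.state()['tcp_pos']
Rz=R.from_euler('z',-18.2,degrees=True)
foot=[ray("side",*px(p),Z) for p in((541,379),(655,379))]
lab=[ray("side",*px(p),.052) for p in((523,436),(685,442),(718,331))]
print("foot",foot,np.linalg.norm(foot[0]-foot[1]));print("lab",lab,np.linalg.norm(lab[0]-lab[1]),np.linalg.norm(lab[2]-lab[1]))
fc=np.mean(foot,0)+Rz.apply([0,.025,0]);lc=np.mean(lab[:2],0)+Rz.apply([0,.033,0]);lc2=lab[1:]and (lab[0]+lab[2])/2
print("footc",fc,"minus tcp",Rz.inv().apply(fc-t)*1e3,"labelc",lc,lc2)
print("foot-label in box frame mm",Rz.inv().apply(fc-lc)*1e3,Rz.inv().apply(fc-lc2)*1e3)
for c,hx,hy,z in((t,.014,.025,Z),([.5088,.2518],.02,.033,.052)):
    for x,y in((-hx,-hy),(hx,-hy),(hx,hy)):
        p=Rz.apply([x,y,0])+[c[0],c[1],z];print((proj("side",p)-[220,150])*10+[400,0])
E
```

```text
foot [array([0.48925174, 0.23155957, 0.0647    ]), array([0.51616358, 0.22534556, 0.0647    ])] 0.027619938577059387
lab [array([0.48359302, 0.22726569, 0.052     ]), array([0.52140468, 0.21519722, 0.052     ]), array([0.53909744, 0.27602331, 0.052     ])] 0.039690927886465895 0.06334703426949191
footc [0.51051603 0.25220186 0.0647    ] minus tcp [  2.30009685   2.00739518 -50.83803852] labelc [0.5128059  0.25258053 0.052     ] [0.51134523 0.2516445  0.052     ]
foot-label in box frame mm [-2.05704506 -1.07492901 12.7       ] [-0.9618022  0.2704958 12.7      ]
[530.00922193 379.93811418]
[644.25913621 384.50580661]
[679.15076805 298.43479782]
[506.3601281  438.72400339]
[669.55552299 445.4304501 ]
[713.62294495 329.94719522]
```

Emit:
jog_arm(commands=[[[0,0,0,0.5,1.5,0,0],[0,0,0,0.5,1.5,5,0],[0,0,0,0.5,1.5,9,0],[0,0,0,0.5,1.5,9,0],[0,0,0,0.5,1.5,9,0]]])

```text
time_s: 9.28
tcp_pos: [0.509, 0.2515, 0.1063]
eef_rot: [-180.0, -0.0, 71.7]
contact_force: [-0.2, -0.2, -1.4]
opening: 0.275
```

```bash
python3 - <<'E'
from h import *
s=readout.state();print(s['time_s'],s['tcp_pos'],s['eef_rot'],s['opening'],s['contact_force'])
print(move([.509,.2515,.0974],71.8))
a=snap("side","pics/s4.png");b=snap("top","pics/t4.png")
cv2.imwrite("pics/c7.png",cv2.resize(a[150:210,215:275],(600,600),interpolation=2)[:,:,::-1])
E
```

```text
9.275 [0.50903339 0.25147309 0.10629177] [-1.79997911e+02 -7.67725172e-03  7.17463071e+01] 0.2750324052790955 [-0.22871665 -0.18157329 -1.40291604]
(array([-0.  , -0.01, -0.05]), array([ 0. , -0. ,  8.9]))
```

View pics/c7.png

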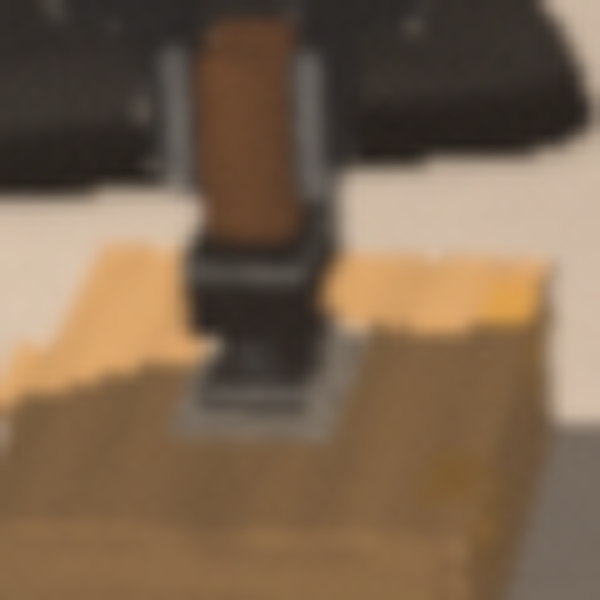

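The foot hovers inside the label's frame. Its near edge runs (198,408)–(305,408), the label's near edge runs (172,436)–(332,441), and the label's far right corner is at (366,332).

```bash
python3 - <<'E'
from h import *
px=lambda p:(215+p[0]/10,150+p[1]/10)
Rz=R.from_euler('z',-18.2,degrees=True)
foot=[ray("side",*px(p),.0559) for p in((198,408),(305,410))]
lab=[ray("side",*px(p),.052) for p in((172,436),(332,441),(366,332))]
print(np.linalg.norm(foot[0]-foot[1]),np.linalg.norm(lab[0]-lab[1]),np.linalg.norm(lab[2]-lab[1]))
fc=np.mean(foot,0)+Rz.apply([0,.025,0])
for lc in(np.mean(lab[:2],0)+Rz.apply([0,.033,0]),(lab[0]+lab[2])/2): print(Rz.inv().apply(fc-lc)*1e3)
E
```

```text
0.02619794722356237 0.03912626601697857 0.062225302893861634
[-1.42657952  0.16305019  3.9       ]
[-0.53207801  2.06326004  3.9       ]
```

Emit:
jog_arm(commands=[[[0,0,0,-0.2,0.7,1,0],[0,0,0,-0.2,0.7,3,0],[0,0,0,-0.2,0.7,5,0],[0,0,0,-0.2,0.7,5,0]]])

```text
time_s: 9.88
tcp_pos: [0.5097, 0.251, 0.1013]
eef_rot: [180.0, -0.0, 71.7]
contact_force: [0.0, -0.3, 2.1]
opening: 0.277
```

Emit:
jog_arm(commands=[[[0,0,0,0,0,1,0],[0,0,0,0,0,2,0],[0,0,0,0,0,3,0],[0,0,0,0,0,3,0]]])

```text
time_s: 10.38
tcp_pos: [0.5097, 0.251, 0.0983]
eef_rot: [180.0, -0.0, 71.7]
contact_force: [1.3, 0.5, 3.1]
opening: 0.273
```

```bash
python3 - <<'E'
from h import *
F=[]
for i in range(6):
    vision.camera("top");s=readout.state();F.append(s['contact_force'])
print(s['time_s'],s['tcp_pos'],s['eef_rot'],s['opening'],np.mean(F,0),np.std(F,0))
E
```

```text
10.675 [0.50967866 0.25103637 0.09831209] [ 1.79995741e+02 -9.91026117e-03  7.17416163e+01] 0.2728830677425427 [0.76805172 0.09070467 2.65511095] [0.51386108 0.39800998 0.53980773]
```

Emit:
jog_arm(commands=[[[0,0,0,0,0,0.4,0],[0,0,0,0,0,0.8,0],[0,0,0,0,0,0.8,0],[0,0,0,0,0,0.8,0]]])

```text
time_s: 11.18
tcp_pos: [0.5097, 0.251, 0.0975]
eef_rot: [-180.0, -0.0, 71.7]
contact_force: [0.2, 0.7, 3.0]
opening: 0.275
```

```bash
python3 - <<'E'
from h import *
F=[]
for i in range(8):
    a=vision.camera("side");s=readout.state();F.append(s['contact_force'])
print(s['time_s'],s['tcp_pos'],s['eef_rot'],s['opening'],np.mean(F,0))
cv2.imwrite("pics/c8.png",cv2.resize(a[150:210,215:275],(600,600),interpolation=2)[:,:,::-1])
E
```

```text
11.575 [0.50963567 0.25102065 0.09746895] [-1.79998691e+02 -4.12482625e-03  7.17434051e+01] 0.2755673019097296 [1.48418266 0.20227248 3.24572871]
```

View pics/c8.png

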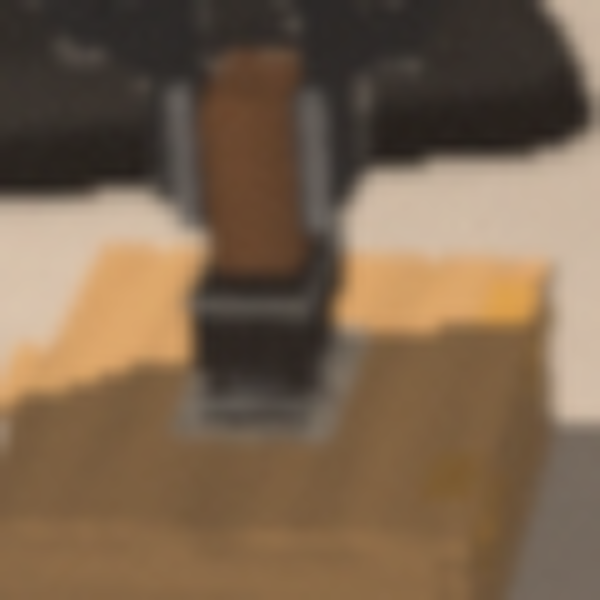

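```bash
python3 -c "
from station import arm; print(arm.hand_in())"
```

```text
the job is handed in; nothing more can be done
None
```

I shut the lid, then gripped the brown stamp by its handle and pressed it on the label. I handed the job in at about 11.6 s, still holding the stamp there.

- **Lid:** I pushed it down with closed fingers until it stopped with about 7 N against the fingers at z = 51.9 mm. The next picture showed it flat.
- **Centring and alignment:** By the last side view, compared by eye with the label, the stamp is within about 1–2 mm of the label's centre. The tool's turn matches the measured label yaw of about -18°, and the tool points straight down.
- **Camera disagreement:** The two cameras differed by about 2–3 mm along the box's x axis. I used the stamp's position relative to the label in the same picture. The top camera could not confirm the placing because the arm blocked its view.
- **Press depth:** By height, the foot is in about 4.9 mm. The force reading averaged 3.2 N, or roughly 4.3 N once the stamp's estimated weight is added, which also puts it near half way and off the stop.
- **Other objects:** I did not touch the stapler, tape dispenser or ink pad, and felt no unexpected contact.

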